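# Pump the chain lubricator until its indicator pin is out

## Task

Give the belt chain its grease with the hand pump: push the red lock slide out from under the black knob, then press the knob down and let it rise, full strokes, until the indicator pin stands fully out of the metering block with its whole green band showing. Stop pumping as soon as it does, and push the lock slide fully home under the knob again. Do it all by pushing with the fingertips: grip nothing, do not touch the pin, and leave the other things where they stand.

Things in the scene. Friction and masses are not known exactly. Their poses are not given: they have to be found in the camera images.
- lube_pump: hand grease pump, fixed to the table; origin on the table under the plunger axis, x to its back, y to its left. In mm: base x -57..93, y -98..62, top z 22; barrel 52 wide, to z 118; cartridge x 29..91, to z 139; guide post and strap x -17..17, y 39..53, to z 156; steel metering block x -40..46, y -92..-44, to z 90. Only knob, lug and strap are higher than 140
- plunger (a joint): m; 0 = knob up at rest, 0.022 = pressed down to its stop. A spring brings it back up by itself (about 6 N at the top, 14 N at the bottom, some 20 N when pressed quickly). While the lock is in, the knob stops after 2 mm. A full stroke is at least 0.019 down and then all the way back up to 0
- plunger_top (a point): centre of the top of the black palm knob (pressing face 38 mm across, skirt 47 mm), 172 mm above the table at rest; moves with it. Skirt 152 to 165 mm high
- lock_slide (a joint): m; 0 = locked, forked steel plate under the knob; 0.032 = slid fully out along the pump's +y, knob free. Stays where it is left; about 2 N to push. Knob must be up to lock it
- lock_lug (a point): centre of the red lug on the lock plate, 28 mm (pump x) by 12 mm (pump y), 149 to 181 mm above the table, this point at 172; locked, it is 82 mm from the plunger axis towards the pump's +y, unlocked 114 mm. Between knob and locked lug 52 mm are free above the strap (z 156). Push its inner face outward to unlock, its outer face inward to lock
- indicator_pin (a joint): m; 0 = in, 0.035 = fully out. It moves only while the knob rises: each full stroke brings it out by about 0.007 (the first by 0.003 to 0.011) and it stays there. It starts at 0 to 0.0145, so 3 to 5 strokes are needed; the last ends at 0.035, the one before at 0.028. Short strokes do nothing
- pin_tip (a point): end of the red tip of the indicator pin, 10 mm thick; it comes out level towards the pump's -x from the brass gland of the metering block, 56 mm above the table, 68 mm from the plunger axis towards the pump's -y. It is 5 mm proud of the gland when in, 40 mm when fully out. The shaft behind it is bare steel, with a green band 6 mm long at its root
- reject_green_3: plain green bottle, 46x68x198 mm, standing upright on the belt; origin under its base; to be left alone
- reject_green_6: plain green bottle, 46x68x198 mm, standing upright on the belt; origin under its base; to be left alone
- reject_green_8: plain green bottle, 46x68x198 mm, standing upright on the belt; origin under its base; to be left alone
- spanner_13: steel spanner lying flat, 31x159x9 mm; origin under its centre; to be left alone
- pin_spare_1: steel chain pin standing upright, 26 mm foot, 110 mm tall; origin under its foot; to be left alone
- pin_spare_2: steel chain pin standing upright, 26 mm foot, 110 mm tall; origin under its foot; to be left alone
- pump_collar_1: cream-coloured collar with a button top, 28x29x34 mm; origin under its base; to be left alone
- pump_collar_2: off-white collar with a button top, 28x29x34 mm; origin under its base; to be left alone
Not all that is in view belongs to the job. Of the things that look like the lube_pump, the larger one is meant.

How it is judged:
By the outcome, as a careful person would: the job done as asked, in the order asked, and still so for the second after the job is handed in, with the robot touching nothing.
It also fails if it takes over 58 s, if anything falls off the work surface, if the arm or the gripper's body presses on something with over 40 N, if the wrist force passes 120 N, or if a joint passes its speed limit or range.

## Robot

A 6-joint arm with a two-finger parallel gripper is mounted at the origin on a cart in front of the work surface, level with it; the furniture and walls round the work are solid. World frame = base frame: x ahead of the robot, y to its left, z up, the work surface at z = 0. Lengths are in m, angles in rad, forces in N, time in s.
With the tool pointing down it reaches from about 0.25 to 0.725 m from the base axis. Payload 4 kg.
Tool frame: the origin (TCP) lies midway between the tips of the shut fingers; the grasp point (between the pads) lies 19 mm behind it; z points along the fingers, x is the direction in which the jaws open and shut, and the axes are right-handed (so a half turn about z gives the same grasp; the last joint's range is limited). The gripper opens to 85 mm and grips with 20 to 120 N. Pads are 22 mm wide; open, the fingers measure 114 mm over their backs; the gripper's body (76 mm by 85 mm) begins 54 mm behind the grasp point. The pads swing forward as they close: fully open they stand 13 mm farther back than shut.
Start: joints at [-1.13, 0.241, 0.005, 1.335, 0, 1.571], TCP at [0.213, -0.452, 0.231] pointing down, gripper open.
Joint ranges: [-2.72, 2.72], [-1.05, 1.87], [-1.09, 1.28], [-1.99, 2.15], [-1.42, 1.44], [-3.14, 3.14]. Speed limits (rad/s): [2.79, 2.79, 3.14, 3.14, 3.14, 3.14].

## Interface

Orientations are given as a unit quaternion [x, y, z, w].
In Python, from cell import manip, release, close_gripper, planner, snapshot, camera_params, spotter gives the robot as it stands. Calls block until the motion is done:
- manip.reach(position, orientation): joint-space move of the TCP to a pose.
- manip.line_to(position, max_speed=0.15, attitude=None, until_force=None): straight line of the TCP; attitude=None keeps the orientation; max_speed is the mean speed in m/s. With until_force (N) it stops when the force on the tool has changed by that much, and returns True; else False.
- manip.goto_joints(angles): joint-space move.
- release() and close_gripper(): open the fingers fully, or close them until they stop; the grip force is fixed at half the most.
- manip.dwell(seconds).
- planner.solve_ik(position, orientation): joint angles nearest the present ones, or None.
- snapshot(name): name is "side" or "top"; returns the picture (384x512x3 uint8, red, green, blue); there is no depth.
- camera_params(name): a dict with "K" (3x3 intrinsics, pixels), "origin" and "rotation" of the camera in the world. Camera axes: x right, y up, looking along -z (the intrinsics and any distortion apply to the point x, -y, -z); pixel columns grow to the right and rows downward; lengths in m; the calibration is good to about 2 mm. A picture is of the moment at which its call begins. camera_params takes no time and is no camera call.
A pose or a line that the arm cannot do raises manip.MotionError and nothing moves.
- manip.finish_job(): hands the job in, once; it reports no verdict.
Trained networks look in the newest picture that a camera, given by its name, has taken for a name from the list of things; names that differ only in an ending like _2 or _b are one class to them, and where a whole thing is asked for, a point or a joint stands for the part that bears it (a point fixed in the world has none). Each returns a list of dicts, best first, with "score" (0 to 1); they miss things now and then, are a little off and sometimes report something else, mostly with a low value. They report only what shows in the picture. A call takes as long as a camera call. They do not tell look-alikes from the thing itself.
- spotter.find_in(camera, target): "box" ([left, top, right, bottom] in pixels, round what is visible of it).
- spotter.tip_of(camera, target): "xy" ([column, row] in pixels: a listed point, or the origin of a listed thing).
Readings, each from a call of its own:
- manip.get_t(): time.
- manip.get_joints(): joint angles.
- manip.get_joint_vel(): joint speeds.
- manip.get_tau(): joint torques, N m.
- manip.get_tcp_pos(): TCP position.
- manip.get_orientation(): TCP orientation.
- manip.get_contact_force(): force on the tool from outside, world axes, zero at the start.
- manip.get_torque(): the same for the moment, N m.
- manip.get_width(): finger opening in m.
Only numpy, scipy, OpenCV 4.12 (cv2) and the standard library are available. Lean on these libraries where they do the work, as an engineer would, in place of code of your own. Each camera call takes 0.05 s, during which the arm holds its last target. There are 200 camera calls.

## Working session

There is one attempt and no reset: what is moved stays moved. The work goes in short steps, each a Python script; the robot and the scene stay as the last script left them, time stands still between calls to the robot, and variables do not carry over. Pictures are saved under pics/ and viewed, about 8 in all and at most 12, crops included, and the job is handed in when it is done.

```bash
ls; mkdir -p pics; cat > h.py <<'E'
import numpy as np, cv2
from cell import manip, release, close_gripper, planner, snapshot, camera_params, spotter
def save(n,f,crop=None,s=1):
    im=snapshot(n)
    if crop: im=im[crop[1]:crop[3],crop[0]:crop[2]]
    if s!=1: im=cv2.resize(im,None,fx=s,fy=s,interpolation=cv2.INTER_CUBIC)
    cv2.imwrite('pics/'+f,np.ascontiguousarray(im[:,:,::-1]))
def ray(n,px):
    c=camera_params(n);d=np.linalg.inv(c['K'])@[px[0],px[1],1.];d=np.array(c['rotation'])@(d*[1,-1,-1]);return np.array(c['origin']),d
def at_z(n,px,z):
    o,d=ray(n,px);return o+d*(z-o[2])/d[2]
def proj(n,p):
    c=camera_params(n);q=np.array(c['rotation']).T@(np.array(p)-c['origin'])*[1,-1,-1];u=c['K']@q;return u[:2]/u[2]
E
python3 - <<'E'
from h import *
a=snapshot('side');b=snapshot('top')
cv2.imwrite('pics/a.png',a[:,:,::-1]);cv2.imwrite('pics/b.png',b[:,:,::-1])
for n in('side','top'):
    print(n,camera_params(n))
    for t in('lube_pump',):
        print(t,spotter.find_in(n,t))
    for t,z in(('plunger_top',.172),('lock_lug',.172),('pin_tip',.056),('lube_pump',0)):
        for r in spotter.tip_of(n,t): print(t,r,at_z(n,r['xy'],z).round(4))
print(manip.get_t(),manip.get_orientation())
E
```

```text
pics
side {'K': array([[407.51081681,   0.        , 251.11360265],
       [  0.        , 407.51081681, 181.51106775],
       [  0.        ,   0.        ,   1.        ]]), 'origin': array([ 0.27539101, -1.28027955,  0.65677207]), 'rotation': array([ 0.53643158, -0.06682266, -0.11165371,  0.83385211])}
lube_pump [{'box': [232.7, 271.4, 301.6, 362.5], 'score': 0.84}, {'box': [203.0, 188.9, 281.2, 291.4], 'score': 0.74}]Traceback (most recent call last):
  File "<stdin>", line 9, in <module>
  File "h.py", line 11, in at_z
    o,d=ray(n,px);return o+d*(z-o[2])/d[2]
        ~~~^^^^^^
  File "h.py", line 9, in ray
    c=camera_params(n);d=np.linalg.inv(c['K'])@[px[0],px[1],1.];d=np.array(c['rotation'])@(d*[1,-1,-1]);return np.array(c['origin']),d
                                                                  ~~~~~~~~~~~~~~~~~~~~~~~^^~~~~~~~~~~~~
ValueError: matmul: Input operand 1 has a mismatch in its core dimension 0, with gufunc signature (n?,k),(k,m?)->(n?,m?) (size 3 is different from 4)
```

```bash
sed -i "s/np.array(c\['rotation'\])/R(c)/; 1a from scipy.spatial.transform import Rotation as Rot\ndef R(c): return Rot.from_quat(c['rotation']).as_matrix()" h.py; sed -i "s/np.array(c\['rotation'\])/R(c)/g" h.py
python3 - <<'E'
from h import *
print(camera_params('top'))
for n in('side','top'):
    if n=='top': print(spotter.find_in(n,'lube_pump'))
    for t,z in(('plunger_top',.172),('lock_lug',.172),('pin_tip',.056),('lube_pump',0)):
        for r in spotter.tip_of(n,t): print(n,t,r,at_z(n,r['xy'],z).round(4))
print(manip.get_t(),manip.get_orientation())
E
```

```text
{'K': array([[357.93611136,   0.        , 250.82832655],
       [  0.        , 357.93611136, 193.99342454],
       [  0.        ,   0.        ,   1.        ]]), 'origin': array([ 0.35840545, -0.17714698,  1.26710279]), 'rotation': array([ 0.04399532, -0.064748  , -0.7031389 ,  0.70673036])}
side plunger_top {'xy': [265.2, 285.9], 'score': 0.76} [ 0.4512 -0.7062  0.172 ]
side plunger_top {'xy': [240.2, 205.7], 'score': 0.71} [ 0.4805 -0.389   0.172 ]
side lock_lug {'xy': [254.8, 194.9], 'score': 0.62} [ 0.5324 -0.3399  0.172 ]
side lock_lug {'xy': [241.9, 262.3], 'score': 0.54} [ 0.4273 -0.6241  0.172 ]
side lock_lug {'xy': [285.8, 275.6], 'score': 0.42} [ 0.4976 -0.6877  0.172 ]
side lube_pump {'xy': [240.2, 263.0], 'score': 0.66} [ 0.476  -0.3931  0.    ]
[{'box': [357.6, 199.8, 392.4, 236.3], 'score': 0.95}, {'box': [277.5, 188.2, 340.5, 249.9], 'score': 0.61}, {'box': [302.0, 204.8, 318.4, 219.8], 'score': 0.45}]
top plunger_top {'xy': [309.4, 210.4], 'score': 0.56} [ 0.4785 -0.3904  0.172 ]
top plunger_top {'xy': [292.1, 189.7], 'score': 0.53} [ 0.5429 -0.3377  0.172 ]
top plunger_top {'xy': [383.9, 215.8], 'score': 0.51} [ 0.4631 -0.6224  0.172 ]
top lock_lug {'xy': [295.0, 191.8], 'score': 0.63} [ 0.5364 -0.3467  0.172 ]
top lock_lug {'xy': [370.7, 201.1], 'score': 0.48} [ 0.5088 -0.5833  0.172 ]
top pin_tip {'xy': [296.6, 193.0], 'score': 0.56} [ 0.5511 -0.3701  0.056 ]
top lube_pump {'xy': [259.7, 142.0], 'score': 0.74} [ 0.7485 -0.2462  0.    ]
top lube_pump {'xy': [300.8, 218.6], 'score': 0.61} [ 0.4678 -0.3924  0.    ]
top lube_pump {'xy': [227.1, 245.4], 'score': 0.23} [ 0.3725 -0.1316  0.    ]
0.65 [ 8.44588074e-01 -5.35416645e-01  6.16223736e-06  2.67260197e-05]
```

View pics/a.png

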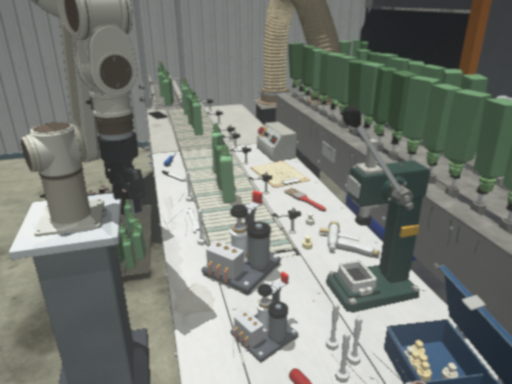

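View pics/b.png

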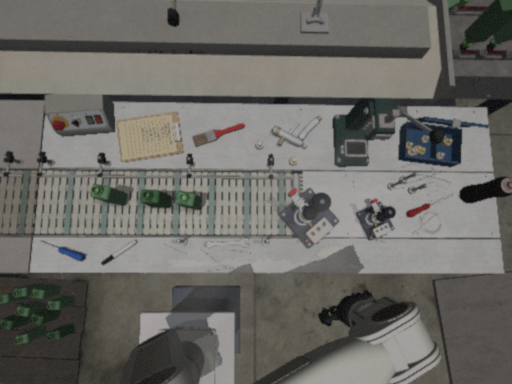

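```bash
python3 - <<'E'
import cv2,numpy as np
a=cv2.imread('pics/a.png')[180:300,190:310];b=cv2.imread('pics/b.png')[175:265,265:355]
f=lambda i:cv2.resize(i,(400,400),interpolation=cv2.INTER_CUBIC)
cv2.imwrite('pics/c.png',np.hstack([f(a),f(b)]))
E
```

```text
(no output)
```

View pics/c.png

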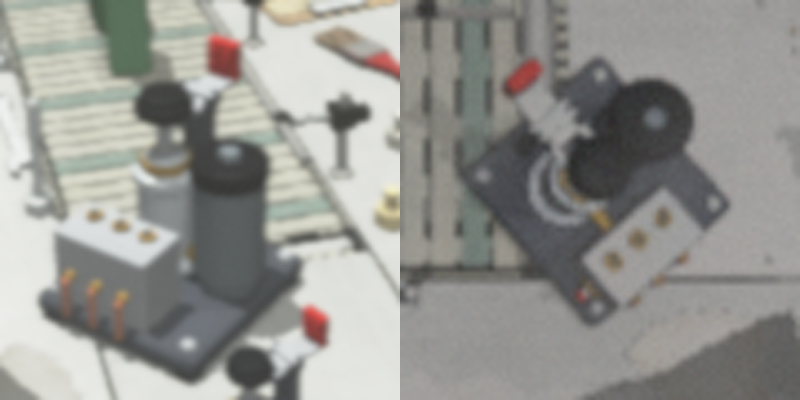

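Crop: the larger pump (top view knob ≈(309.6,212), lug ≈(292.7,192.3), red pin tip ≈(306,242), side view knob ≈(239,211), lug ≈(257,197)). The look‑alike is the smaller pump at top (377,217) / side (265,290). Choosing the larger. Now refining yaw from base bolts, lug and knob.

```bash
python3 - <<'E'
from h import *
b=[at_z('top',(265+(u-400)*.225-.4,175+v*.225-.4),.022) for u,v in((600,75),(483,176),(597,310),(715,203))]
b=np.array(b)[:,:2];print(b.round(4),'edges',np.linalg.norm(b-np.roll(b,1,0),axis=1).round(3))
# order: A(+x,+y?) ... image up=+x world, left=+y
A,B,C,D=b
for n,v in(('y A-D',A-D),('y B-C',B-C),('x A-B',A-B),('x D-C',D-C)): print(n,np.degrees(np.arctan2(v[1],v[0])).round(1))
print('base centre',b.mean(0))
for n,f,box in(('top','b',(280,180,303,206)),('side','a',(245,185,268,206))):
    im=cv2.imread(f'pics/{f}.png').astype(int)
    m=(im[:,:,2]>110)&(im[:,:,2]-im[:,:,1]>60)
    k=np.zeros_like(m);k[box[1]:box[3],box[0]:box[2]]=1;m&=k
    v,u=np.nonzero(m);print(n,'lug',len(u),u.min(),u.max(),v.min(),v.max(),u.mean(),v.mean(),at_z(n,(u.mean(),v.mean()),.172 if n=='top' else .167))
print('pin',at_z('top',(306.2,241.4),.056))
for y in(40,45,50,53): 
    c,s=np.cos(np.radians(y-90)),np.sin(np.radians(y-90))
    P=lambda x,yy,z:(.4795+c*x-s*yy,-.390+s*x+c*yy,z)
    print(y,'lug',P(0,.082,.172),'top',proj('top',P(0,.082,.181)),'side',proj('side',P(0,.082,.165)),'basec',P(.018,-.018,.022),'gland',P(-.045,-.068,.056),proj('top',P(-.06,-.068,.056)))
E
```

```text
[[ 0.5623 -0.4218]
 [ 0.481  -0.3274]
 [ 0.3768 -0.4153]
 [ 0.4607 -0.5108]] edges [0.135 0.125 0.136 0.127]
y A-D 41.2
y B-C 40.2
x A-B -49.3
x D-C -48.7
base centre [ 0.47020718 -0.41881433]
top lug 25 289 296 189 194 292.48 191.6 [ 0.53696253 -0.33878763  0.172     ]
side lug 57 253 261 191 199 256.4035087719298 194.49122807017545 [ 0.53989311 -0.32898815  0.167     ]
pin [ 0.38610006 -0.39978546  0.056     ]
40 lug (np.float64(0.5423156443357562), np.float64(-0.3372914160057038), 0.172) top [292.3926712  189.41989892] side [258.10529862 196.36865536] basec (np.float64(0.47728137699821604), np.float64(-0.4153589769504993), 0.022) gland (np.float64(0.3984835354320152), np.float64(-0.3992375575183307), 0.056) [302.6305     240.56758975]
45 lug (np.float64(0.5374827560572969), np.float64(-0.3320172439427031), 0.172) top [290.71380612 190.95102392] side [255.84744888 195.74494229] basec (np.float64(0.4795), np.float64(-0.41545584412271575), 0.022) gland (np.float64(0.39959693372592014), np.float64(-0.4062634559672906), 0.056) [304.96400519 240.53152899]
50 lug (np.float64(0.5322085839942962), np.float64(-0.3271843556642438), 0.172) top [289.17675981 192.62700634] side [253.48957558 195.21514297] basec (np.float64(0.4817186230017839), np.float64(-0.4153589769504993), 0.022) gland (np.float64(0.40131844260096133), np.float64(-0.4131655796961962), 0.056) [307.27947532 240.28961631]
53 lug (np.float64(0.528848831898468), np.float64(-0.324511888176122), 0.172) top [288.32758383 193.69711093] side [252.03327609 194.94341328] basec (np.float64(0.4830427687641144), np.float64(-0.41520810959758814), 0.022) gland (np.float64(0.4026379804735325), np.float64(-0.41722553864137374), 0.056) [308.65252177 240.04645753]
```

```bash
cat >> h.py <<'E'
AX=np.array([.476,-.391]);th=np.radians(41);ey=np.array([np.cos(th),np.sin(th)]);ex=np.array([ey[1],-ey[0]])
a=np.radians(-49)/2;Q=[np.cos(a),np.sin(a),0,0]
def P(x,y,z): return [*(AX+x*ex+y*ey),z]
def pump(): 
    p=np.array(manip.get_tcp_pos());d=p[:2]-AX;return np.round([d@ex,d@ey,p[2]],4)
E
python3 - <<'E'
from h import *
close_gripper()
manip.reach(P(0,.050,.23),Q); print(manip.get_t(),pump(),manip.get_width())
print('hit',manip.line_to(P(0,.050,.166),.08,until_force=6),pump(),np.round(manip.get_contact_force(),1))
print('hit',manip.line_to(P(0,.104,.166),.04,until_force=12),pump(),np.round(manip.get_contact_force(),1),manip.get_t())
manip.line_to(P(0,.085,.166),.1)
manip.line_to(P(0,.085,.21),.15)
a=snapshot('side');b=snapshot('top')
f=lambda i:cv2.resize(i,(400,400),interpolation=cv2.INTER_CUBIC)
cv2.imwrite('pics/d.png',np.hstack([f(a[180:300,190:310]),f(b[175:265,265:355])])[:,:,::-1]); print(manip.get_t())
for n in('side','top'):
    for t in('lock_lug','plunger_top','pin_tip'):
        for r in spotter.tip_of(n,t): print(n,t,r,at_z(n,r['xy'],.056 if t=='pin_tip' else .172).round(4))
E
```

```text
2.6167 [-1.000e-04  4.880e-02  2.301e-01] 0.00023795144052227377
hit False [0.0004 0.05   0.1667] [0.7 1.4 0.3]
hit True [-1.000e-04  9.510e-02  1.655e-01] [-1.4 -0.5 -0.1] 4.65
5.4417
side lock_lug {'xy': [263.6, 189.8], 'score': 0.8} [ 0.5639 -0.3163  0.172 ]
side lock_lug {'xy': [282.8, 275.6], 'score': 0.51} [ 0.4921 -0.6862  0.172 ]
side plunger_top {'xy': [236.6, 207.9], 'score': 0.58} [ 0.469 -0.398  0.172]
side plunger_top {'xy': [259.8, 287.5], 'score': 0.45} [ 0.4404 -0.7078  0.172 ]
side pin_tip {'xy': [226.7, 185.3], 'score': 0.72} [ 0.5198 -0.0157  0.056 ]
side pin_tip {'xy': [307.5, 247.1], 'score': 0.37} [ 0.6451 -0.4484  0.056 ]
top lock_lug {'xy': [372.1, 203.9], 'score': 0.41} [ 0.5    -0.5873  0.172 ]
top plunger_top {'xy': [382.6, 217.0], 'score': 0.41} [ 0.4593 -0.6181  0.172 ]
```

View pics/d.png

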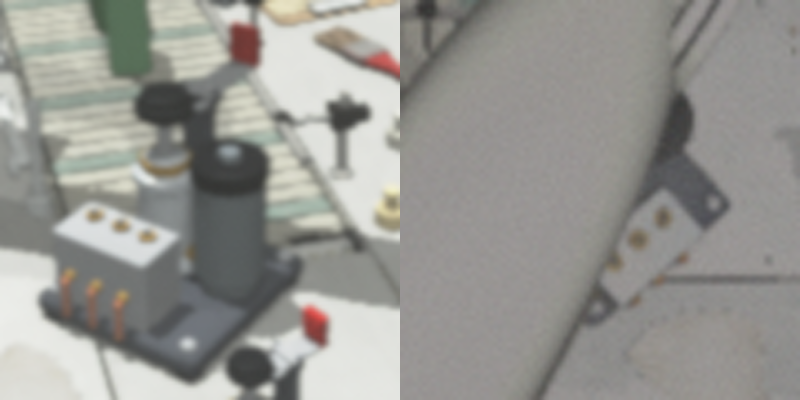

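Unlocked: in the side crop the lug moved from (225,57) to (245,45), and it measures 115 mm from the axis. The forearm hides the pin in the top view, so I'll swing aside to inspect it. Three strokes are the minimum, so I'll do those first, checking depth on each.

```bash
cat >> h.py <<'E'
def stroke():
    manip.line_to(P(0,0,.178),.12)
    h=manip.line_to(P(0,0,.1475),.04,until_force=32)
    manip.dwell(.15); z=pump(); f=np.round(manip.get_contact_force(),1)
    manip.line_to(P(0,0,.180),.05); manip.dwell(.4)
    print('stroke hit',h,z,f,manip.get_t()); return z[2]
def look(name,d=.55):
    q=np.array(manip.get_joints());manip.line_to(P(0,0,.21),.15);q=np.array(manip.get_joints());q2=q.copy();q2[0]+=d;manip.goto_joints(q2)
    a=np.mean([snapshot('side') for _ in range(3)],0).astype(np.uint8);b=np.mean([snapshot('top') for _ in range(4)],0).astype(np.uint8)
    np.savez('pics/'+name,a=a,b=b)
    f=lambda i:cv2.resize(i,(400,400),interpolation=cv2.INTER_CUBIC)
    cv2.imwrite(f'pics/{name}.png',np.hstack([f(a[220:290,185:255]),f(b[215:260,285:330])])[:,:,::-1])
    for n in('side','top'): 
        for r in spotter.tip_of(n,'pin_tip'): print(n,r,at_z(n,r['xy'],.056).round(4))
    print(manip.get_t(),manip.get_tcp_pos())
    return q
E
python3 - <<'E'
from h import *
manip.line_to(P(0,0,.195),.15)
for i in range(3):
    if stroke()>.152: print('short!');break
else: look('e')
E
```

```text
stroke hit False [0.0009 0.0004 0.1507] [-1.4  3.3 12.7] 9.0167
stroke hit False [6.000e-04 1.000e-04 1.504e-01] [-3.2  2.4 12.8] 11.525
stroke hit False [6.000e-04 1.000e-04 1.503e-01] [-3.5  3.2 12.8] 14.0333
side {'xy': [196.1, 246.6], 'score': 0.55} [ 0.364  -0.3672  0.056 ]
top {'xy': [298.8, 244.3], 'score': 0.6} [ 0.3763 -0.3746  0.056 ]
top {'xy': [115.3, 196.7], 'score': 0.26} [0.5338 0.2461 0.056 ]
top {'xy': [257.8, 143.4], 'score': 0.18} [ 0.7261 -0.2365  0.056 ]
16.1 [ 0.6108356  -0.08510577  0.2108052 ]
```

View pics/e.png

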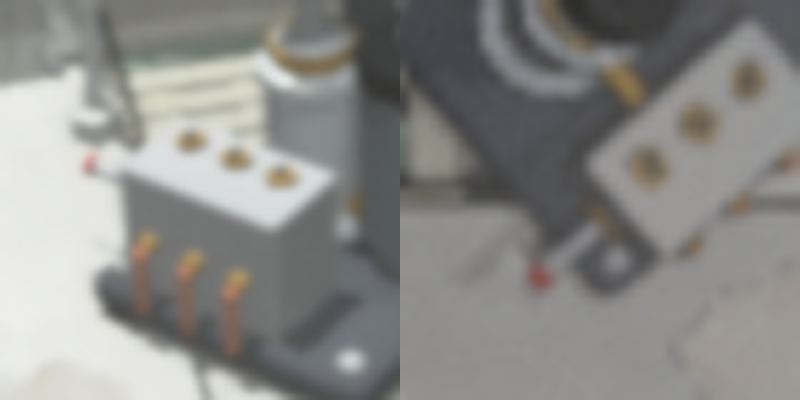

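```bash
cat >> h.py <<'E'
def pin(b,a=None):
    for n,i,(u0,v0,u1,v1) in(('top',b,(292,234,312,252)),('side',a,(190,238,215,262))):
        if i is None: continue
        r=i[v0:v1,u0:u1].astype(float);w=np.clip(r[:,:,0]-np.maximum(r[:,:,1],r[:,:,2]*1.0)-25,0,None)
        # red only (not brass): b close to g
        w*=(abs(r[:,:,1]-r[:,:,2])<25)
        v,u=np.mgrid[v0:v1,u0:u1]
        if w.sum()>0:
            c=((w*u).sum()/w.sum(),(w*v).sum()/w.sum());p=at_z(n,c,.056)[:2]-AX;print(n,np.round(c,2),w.sum(),'pump mm',(1e3*p@ex).round(1),(1e3*p@ey).round(1))
E
python3 - <<'E'
from h import *
pin(cv2.imread('pics/b.png')[:,:,::-1],cv2.imread('pics/a.png')[:,:,::-1])
d=np.load('pics/e.npz');pin(d['b'],d['a'])
b=d['b'];G=lambda c,z=.056:(1e3*np.array([(at_z('top',c,z)[:2]-AX)@ex,(at_z('top',c,z)[:2]-AX)@ey])).round(1)
f=lambda u,v:(285+(u-400)*.1125-.44,215+v*.1125-.44)
print('gland end',G(f(597,229)),'tip end',G(f(533,282)),'block corners',G(f(586,160),.09),G(f(668,258),.09))
E
```

```text
top [305.25 241.34] 44.0 pump mm -54.7 -71.4
top [300.32 245.66] 62.0 pump mm -76.9 -71.2
side [200.27 247.73] 44.0 pump mm -78.8 -66.9
gland end [-48.6 -72.1] tip end [-80.4 -70.9] block corners [-40.  -47.2] [-41.1 -93.7]
```

The pin has moved about 22 mm and stands about 32 mm proud, with no green showing at its root. That fits 0.028, so one more stroke and another look.

```bash
python3 - <<'E'
from h import *
q=np.array(manip.get_joints());q[0]-=.55;manip.goto_joints(q)
manip.line_to(P(0,0,.195),.15)
stroke();look('f')
d=np.load('pics/f.npz');pin(d['b'],d['a'])
b=d['b']
cv2.imwrite('pics/g.png',np.hstack([cv2.resize(x[234:254,292:317],(400,320),interpolation=cv2.INTER_CUBIC) for x in(np.load('pics/e.npz')['b'],b)])[:,:,::-1])
E
```

```text
stroke hit False [0.001  0.0002 0.1507] [-2.4  2.2 12.4] 20.175
side {'xy': [193.6, 247.4], 'score': 0.52} [ 0.3571 -0.3691  0.056 ]
top {'xy': [299.1, 248.1], 'score': 0.4} [ 0.3637 -0.3753  0.056 ]
22.2417 [ 0.61078575 -0.08509786  0.21077937]
top [298.75 247.16] 44.0 pump mm -84.3 -71.4
side [198.36 246.83] 53.0 pump mm -85.8 -66.5
```

View pics/g.png

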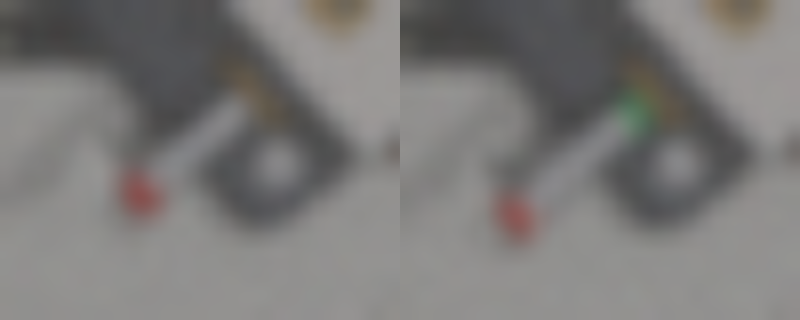

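The green band now shows at the root (crop (640,110)), and the pin moved another 7.3 mm, so it is fully out. Now relocking.

```bash
python3 - <<'E'
from h import *
manip.reach(P(0,.147,.23),Q)
print('hit',manip.line_to(P(0,.147,.166),.08,until_force=6),pump())
print('hit',manip.line_to(P(0,.090,.166),.04,until_force=14),pump(),np.round(manip.get_contact_force(),1),manip.get_t())
manip.line_to(P(0,.125,.166),.1);manip.line_to(P(0,.125,.23),.15)
q=np.array(manip.get_joints());q[0]+=.5;manip.goto_joints(q)
a=np.mean([snapshot('side') for _ in range(3)],0).astype(np.uint8);b=np.mean([snapshot('top') for _ in range(3)],0).astype(np.uint8)
pin(b,a)
for n in('side','top'):
    for r in spotter.tip_of(n,'lock_lug'): p=at_z(n,r['xy'],.172)[:2]-AX;print(n,r,p@ex,p@ey)
f=lambda i:cv2.resize(i,(400,400),interpolation=cv2.INTER_CUBIC)
cv2.imwrite('pics/i.png',np.hstack([f(a[180:300,190:310]),f(b[175:265,265:355])])[:,:,::-1])
for n,im,box in(('top',b,(275,175,303,206)),('side',a,(245,180,275,206))):
    im=im.astype(int);m=(im[:,:,0]>110)&(im[:,:,0]-im[:,:,1]>60)
    k=np.zeros_like(m);k[box[1]:box[3],box[0]:box[2]]=1;m&=k
    v,u=np.nonzero(m);print(n,'lug',len(u),u.mean(),v.mean())
print(manip.get_t())
E
```

```text
hit False [0.0003 0.1472 0.1667]
hit True [-0.0004  0.0973  0.1658] [0.8 0.7 1.3] 25.2667
top [298.76 247.2 ] 46.0 pump mm -84.4 -71.5
side [198.35 246.81] 52.0 pump mm -85.9 -66.4
side {'xy': [255.4, 193.8], 'score': 0.77} -0.0038791154597638006 0.08250983297731908
side {'xy': [283.7, 275.2], 'score': 0.71} 0.23416892199468634 -0.17953815510102594
top {'xy': [372.0, 200.7], 'score': 0.59} 0.17062057316623971 -0.10314554030653626
top lug 24 293.125 191.66666666666666
side lug 65 256.10769230769233 195.13846153846154
27.875
```

View pics/i.png

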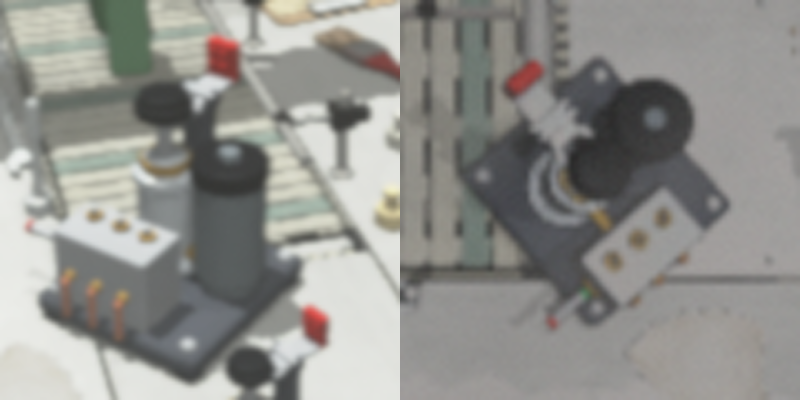

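```bash
python3 -c "
from h import *
manip.finish_job(); print(manip.get_t())"
```

```text
the job is handed in; nothing more can be done
the job is handed in; nothing more can be done
```

The greasing job is done and handed in after about 28 s of the 58 s allowed. The robot reports no verdict.

- **Unlocking:** I chose the larger of the two pumps and pushed the lock slide out with the shut fingertips until it hit its stop. The lug then measured 115 mm from the plunger axis, against 114 mm expected.
- **Pumping:** I made four full strokes, each about 21.5 mm down, letting the knob come all the way up each time. After the third, the pin stood about 32 mm out of its gland with no green showing. The fourth brought it out another 7 mm with the green band visible, so I stopped there.
- **Relocking:** I pushed the lock slide inward to its stop. The lug measured 82.5 mm from the axis in the side camera, against 82 mm expected. Its image was back within a pixel of where it started, and the pin had not moved.

**Checks that missed or disagreed:**
- In the last top picture the lug finder found only the smaller pump's lug. There I relied on the red colour of the lug itself, which agreed with the side camera.
- Both stop positions were about 2 mm off my axis estimate, by the same amount, which fits a small error in that estimate rather than a short push.
- I did not check the positions of the other objects separately, but the arm touched nothing else that I noticed.

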